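# Seat the crooked jack pad

### The job

The yellow pad on the red bottle jack is sitting crooked on top of its square saddle. Without lifting it away, turn it while pressing down until its square foot drops fully home in the saddle, then let go. Leave the yellow pad on the blue jack as it is.

Things in the scene. Friction and masses are not known exactly. Their poses are not given: they have to be found in the camera images.
- loose_pad: Yellow rigid pad on the red jack, 0.1 to 0.2 kg: 46 mm square foot 18 mm high, on it a centred 34 mm square head up to 56 mm (flats parallel to the foot's; 10 mm slot along x across its top). Origin: centre of the underside, z up, x and y square to the flats. Starts lying level on the saddle's rim, centred to 1 mm, 28 to 45 degrees out of square either way; any of the four square positions fits.
- red_saddle (a point): Centre of the pocket's floor in the dark steel saddle, a 72 mm square tray on top of the red bottle jack. Pocket 54 mm square, 16 mm deep, walls along this frame's x and y, z up; floor 133 mm and rim 149 mm above the bench. The seated pad's origin lies here. The foot enters within about 10 degrees of square; 4 mm of play each side.
- red_jack: The red bottle jack, fixed to the bench: 108 x 100 mm base, 149 mm high to the saddle's rim. Origin: centre of its underside, straight below the saddle's centre; same axes as the saddle.
- blue_pad: An identical yellow pad (origin at the centre of its underside), already seated in the like saddle of the blue bottle jack. To be left alone.
Mind the look-alikes: they are no part of the job. What is shaped like the loose_pad but green or purple is not meant. There is more than one size of the red_jack; the one meant has the size given above.

How it is judged:
By the outcome, as a careful person would: the job done as asked, in the order asked, and still so for the second after the job is handed in, with the robot touching nothing.
It also fails if it takes over 29 s, if anything falls off the work surface, if the arm or the gripper's body presses on something with over 40 N, if the wrist force passes 120 N, or if a joint passes its speed limit or range.

### The arm

A 6-joint arm with a two-finger parallel gripper is mounted at the origin on the work surface. World frame = base frame: x ahead of the robot, y to its left, z up, the work surface at z = 0. Lengths are in m, angles in rad, forces in N, time in s.
With the tool pointing down it reaches from about 0.4 to 0.825 m from the base axis. Payload 7 kg.
Tool frame: the origin (TCP) lies at the very end of the fingers, on their centre line; the grasp point (between the pads) lies 19 mm behind it; z points along the fingers, x is the direction in which the jaws open and shut, and the axes are right-handed (so a half turn about z gives the same grasp; the last joint's range is limited). The gripper opens to 88 mm and grips with 3 to 60 N. Pads are 19 mm wide; open, the fingers measure 130 mm over their backs; the gripper's body (78 mm by 193 mm) begins 47 mm behind the grasp point.
Start: joints at [-0.932, 0.359, 0.012, 0, -1.224, -0.288], TCP at [0.232, -0.634, 0.227] pointing down, gripper open.
Joint ranges: [-3.07, 3.07], [-1.43, 2.12], [-1.02, 1.25], [-3.03, 1.67], [-3.05, -0], [-3.03, 3.03]. Speed limits (rad/s): [2.39, 2.39, 3.01, 3.14, 3.14, 3.14].

### API

Orientations are given as [roll, pitch, yaw] about the fixed x, y, z axes, in that order (R = Rz(yaw) Ry(pitch) Rx(roll)).
In Python, from station import telemetry, grab_frame, arm, regions_of, pinpoint gives the robot as it stands. The module is installed in compiled form; this text tells all that it offers.
- The arm moves only by the shell command python3 -m inch 'ROWS' [FORCE]. ROWS is text: rows parted by semicolons, each of 7 numbers parted by spaces: the opening, from 0 (shut) to 1 (fully open), then the shift along the world's x, y, z in cm, then the turn, a rotation vector about the world's x, y, z in degrees. A call has 1 to 12 rows; each row is the pose to reach, as a shift and turn from the pose measured when the call began; what a row does not reach only later rows make up. A row lasts 1/8 s, in which the tool goes at most 62.5 mm and 10.7 degrees, less where a joint would pass 70% of its speed; a pose out of reach is approached as far as the arm can. A call with a gripper value outside its range is refused whole. The fingers move at their own pace and stop on an object; FORCE is the grip in N (left out, the last holds). Time passes only in rows, so rows that repeat a pose let the fingers close. It gives the time, the measured TCP pose, the force and the opening at its end, in the units of the state.
- telemetry.get_state(): the state, without advancing time (a new reading comes with each control period).
- grab_frame(name): name is "side" or "top" or "wrist"; returns a dict with "pixels" (480x640x3 uint8, red, green, blue), "fx", "fy", "cx", "cy" (pixels), "R" (3x3) and "t" (3): a world point X has camera coordinates R X + t. Camera axes: x right, y down, z forward; pixel columns grow to the right and rows downward; lengths in m; the calibration is good to about 2 mm. A picture is of the moment at which its call begins. There is no depth.
- arm.job_done(): hands the job in, once; it reports no verdict.
Trained networks look in the newest picture that a camera, given by its name, has taken for a name from the list of things; names that differ only in an ending like _2 or _b are one class to them, and where a whole thing is asked for, a point or a joint stands for the part that bears it (a point fixed in the world has none). Each returns a list of dicts, best first, with "p" (0 to 1); they miss things now and then, are a little off and sometimes report something else, mostly with a low value. They report only what shows in the picture. A call takes as long as a camera call. They do not tell look-alikes from the thing itself.
- regions_of(camera, name): "pixels" (480x640 bool, what is visible of it) and "bbox" ([left, top, right, bottom] in pixels, round what is visible of it).
- pinpoint(camera, name): "location" ([column, row] in pixels: a listed point, or the origin of a listed thing).
The state is a dict: "t": time; "q": joint angles; "qd": joint speeds; "joint_efforts": joint torques, N m; "eef_pos": TCP position; "ee_rot": TCP orientation; "force": force on the tool from outside, world axes, zero at the start; "moment": the same for the moment, N m; "width": finger opening in m.
Only numpy, scipy, OpenCV 4.12 (cv2) and the standard library are available. Lean on these libraries where they do the work, as an engineer would, in place of code of your own. Each camera call takes 0.05 s, during which the arm holds its last target. There are 200 camera calls.

## Working session

There is one attempt and no reset: what is moved stays moved. The work goes in short steps, Python scripts to look and compute and a shell command to move; the robot and the scene stay as the last step left them, time stands still between calls to the robot, and variables do not carry over. Pictures are saved under pics/ and viewed, about 8 in all and at most 12, crops included, and the job is handed in when it is done.

```bash
mkdir -p pics; python3 - <<'E'
from station import telemetry, grab_frame, arm, regions_of, pinpoint
import cv2,numpy as np
s=telemetry.get_state();print(s['t'],s['eef_pos'],s['ee_rot'],s['width'],s['force'])
ims=[]
for c in ['side','top']:
    f=grab_frame(c);im=f['pixels'][:,:,::-1].copy();cv2.imwrite(f'pics/{c}0.png',im)
    print(c,f['fx'],f['cx'],f['cy'],np.round(f['R'],3).tolist(),np.round(f['t'],3).tolist())
    for n in ['loose_pad','red_saddle','red_jack']:
        print(n,[(np.round(d['location']),round(d['p'],2)) for d in pinpoint(c,n)])
E
```

```text
0.0 [ 0.23177717 -0.6334613   0.22564161] [-3.14146157e+00 -1.60019907e-03  1.92147790e+00] 0.08753505408007678 [-0.37860862  0.41457031 -0.09392655]
side 529.546492158657 320.28697728920037 246.38078399105234 [[-0.979, -0.204, -0.009], [-0.132, 0.664, -0.736], [0.157, -0.719, -0.677]] [0.508, 0.144, 1.039]
loose_pad [(array([198., 352.]), 0.85), (array([261., 302.]), 0.65)]
red_saddle [(array([263., 307.]), 0.76), (array([255., 236.]), 0.6)]
red_jack [(array([263., 353.]), 0.86), (array([260., 266.]), 0.64), (array([380., 378.]), 0.56)]
top 437.01150216641935 321.68740076447654 236.37002488237275 [[-0.011, -1.0, 0.023], [-0.987, 0.007, -0.159], [0.159, -0.024, -0.987]] [-0.001, 0.532, 0.863]
loose_pad [(array([212., 202.]), 0.88)]
red_saddle [(array([197., 326.]), 0.96), (array([212., 205.]), 0.87), (array([324., 169.]), 0.84)]
red_jack [(array([320., 180.]), 0.95), (array([229., 217.]), 0.87)]
```

View pics/top0.png

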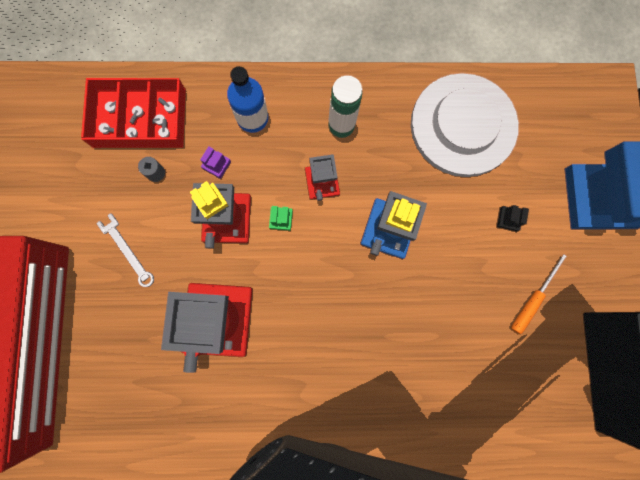

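View pics/side0.png

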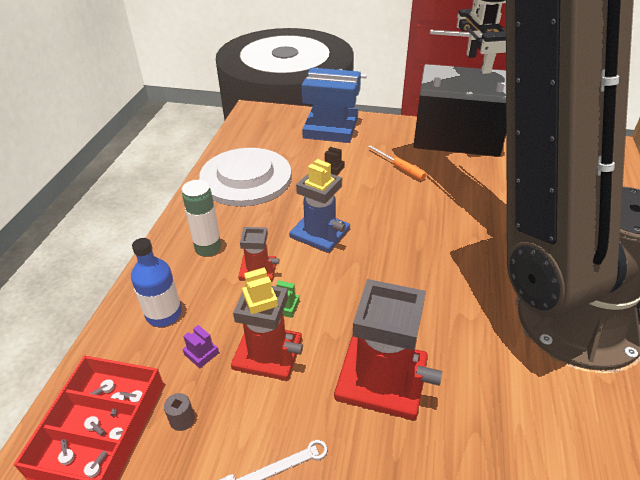

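Top view: the red jack with a crooked pad is at about (212,205), and the blue jack at (400,215). Side view: the red jack's pad is at about (260,293). The large jack at (197,326) and the small one at (322,170) are decoys.

```bash
cat > h.py <<'E'
from station import telemetry, grab_frame, arm, regions_of, pinpoint
import cv2,numpy as np
np.set_printoptions(precision=4,suppress=True)
def K(f): return np.array([[f['fx'],0,f['cx']],[0,f['fy'],f['cy']],[0,0,1]])
def proj(f,X):
    c=np.atleast_2d(X)@np.array(f['R']).T+f['t']; p=c@K(f).T; return p[:,:2]/p[:,2:]
def onz(f,px,z):
    R=np.array(f['R']);t=np.array(f['t']);px=np.atleast_2d(px)
    d=np.c_[px,np.ones(len(px))]@np.linalg.inv(K(f)).T@R; c=-R.T@t
    return c+d*((z-c[2])/d[:,2])[:,None]
def tri(fs,ps):
    P=[K(f)@np.c_[f['R'],f['t']] for f in fs]
    X=cv2.triangulatePoints(P[0],P[1],np.float64(ps[0]).reshape(2,1),np.float64(ps[1]).reshape(2,1)).ravel();return X[:3]/X[3]
def sq(c,s,a,z):
    r=np.deg2rad(a);q=np.array([[1,1],[-1,1],[-1,-1],[1,-1]])*s/2
    return np.c_[q@np.array([[np.cos(r),np.sin(r)],[-np.sin(r),np.cos(r)]])+c[:2],[z]*4]
E
python3 - <<'E'
from h import *
s=grab_frame('side');t=grab_frame('top')
print('pad',tri([s,t],[(261,302),(212,202)]),'saddle',tri([s,t],[(263,307),(212,205)]),'jack',tri([s,t],[(263,353),(229,217)]))
for n,f,b in (('top',t,(170,160,90,90)),('side',s,(215,250,100,90))):
    x,y,w,h=b;im=f['pixels'][y:y+h,x:x+w,::-1]
    cv2.imwrite(f'pics/{n}c.png',cv2.resize(im,None,fx=6,fy=6,interpolation=cv2.INTER_CUBIC))
E
python3 -c "
import cv2;cv2.imwrite('pics/c1.png',cv2.resize(cv2.imread('pics/topc.png'),(540,540)))"
```

```text
pad [0.5793 0.1987 0.1448] saddle [0.576  0.2008 0.1352] jack [ 0.5865  0.1958 -0.005 ]
```

View pics/topc.png

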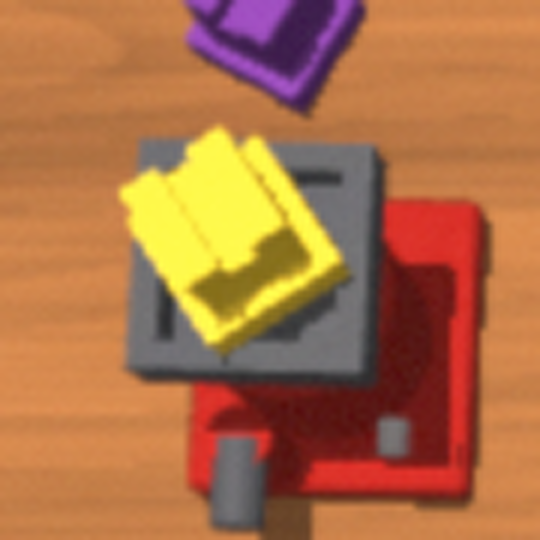

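The crop shows the saddle nearly square to the image (rim corners at crop pixels (142,140), (382,145), (372,372), (128,368)). The pad is turned about 32°, with foot corners at (350,268) and (220,345).

```bash
python3 - <<'E'
from h import *
t=grab_frame('top')
c=lambda p:np.array(p)/6-0.4+np.array([170,160])
R=onz(t,c([(142,140),(382,145),(372,372),(128,368)]),.149);print(R,R.mean(0))
e=np.diff(np.r_[R,R[:1]],axis=0)[:,:2];print('len',np.linalg.norm(e,axis=1),'ang',np.rad2deg(np.arctan2(e[:,1],e[:,0])))
P=onz(t,c([(350,268),(220,347)]),.167);d=(P[1]-P[0]);print(P,np.linalg.norm(d),np.rad2deg(np.arctan2(d[1],d[0])))
H=onz(t,c([(122,190),(218,127)]),.205);d=(H[1]-H[0]);print(H,np.linalg.norm(d),np.rad2deg(np.arctan2(d[1],d[0])))
print(telemetry.get_state()['ee_rot'],telemetry.get_state()['t'])
E
```

```text
[[0.6163 0.2334 0.149 ]
 [0.6145 0.1598 0.149 ]
 [0.5431 0.1613 0.149 ]
 [0.5448 0.2351 0.149 ]] [0.5797 0.1974 0.149 ]
len [0.0736 0.0713 0.0738 0.0715] ang [-91.4645 178.7962  88.6925  -1.3293]
[[0.5713 0.1652 0.167 ]
 [0.5474 0.2031 0.167 ]] 0.04480247878069791 122.21349408498104
[[0.5854 0.2231 0.205 ]
 [0.6039 0.1965 0.205 ]] 0.032409453885070875 -55.2472581950528
[-3.1415 -0.0001  1.9216] 0.55
```

Measured: saddle at (0.580, 0.1975), yaw about −1.3°. The pad is at about +33°, so it needs roughly a 34° clockwise turn. Next I move above it.

```bash
python3 -m inch '1 0 0 6 0 0 0;1 32 33 10 0 0 0;1 32 33 10 0 0 0;1 32 33 10 0 0 0;1 32 33 10 0 0 0;1 32 33 10 0 0 0;1 32 33 10 0 0 0;1 32 33 10 0 0 0;1 35 60 10 0 0 13;1 35 60 10 0 0 13;1 35 60 10 0 0 13;1 35 60 10 0 0 13'
```

```text
t: 2.05
eef_pos: [0.5754, -0.0722, 0.3266]
ee_rot: [3.141, 0.0, 2.149]
force: [1.0, 0.4, -0.7]
width: 0.0877
```

```bash
python3 -m inch '1 0.5 27 -3.7 0 0 0;1 0.5 27 -3.7 0 0 0;1 0.5 27 -3.7 0 0 0;1 0.5 27 -3.7 0 0 0;1 0.5 27 -3.7 0 0 0;1 0.5 27 -3.7 0 0 0'; python3 - <<'E'
from h import *
f=grab_frame('wrist');im=f['pixels'][:,:,::-1].copy()
for c,s,a,z,col in (((.58,.1975),.072,-1.3,.149,(255,0,255)),((.58,.1975),.034,33,.205,(0,0,255)),((.58,.1975),.046,33,.167,(255,0,0))):
    cv2.polylines(im,[np.int32(np.round(proj(f,sq(c,s,a,z))))],True,col,1)
cv2.imwrite('pics/w1.png',im)
E
```

```text
t: 2.8
eef_pos: [0.5801, 0.1993, 0.289]
ee_rot: [-3.141, 0.0, 2.151]
force: [0.4, -0.5, -0.5]
width: 0.0877
```

View pics/w1.png

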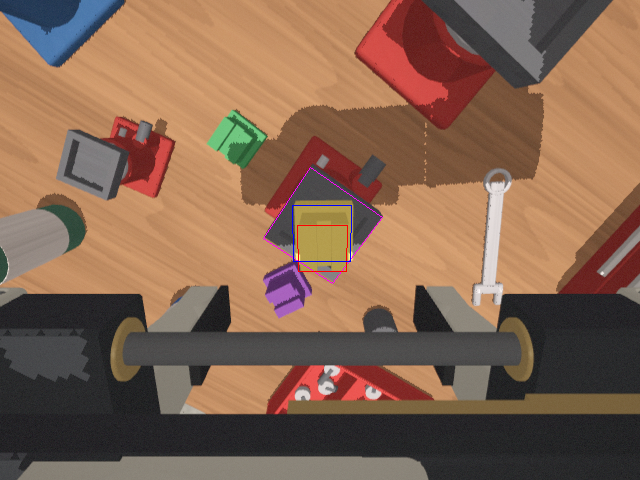

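The overlaid saddle, foot and head outlines match the picture (pad centre near (322,235)), and the jaws are lined up with the pad's flats. Descending and gripping.

```bash
python3 -m inch '1 0 -0.15 -5 0 0 0;1 0 -0.15 -9 0 0 0;1 0 -0.15 -11.4 0 0 0;1 0 -0.15 -11.7 0 0 0;0.3 0 -0.15 -11.7 0 0 0;0.3 0 -0.15 -11.7 0 0 0;0.3 0 -0.15 -11.7 0 0 0;0 0 -0.15 -11.7 0 0 0;0 0 -0.15 -11.7 0 0 0;0 0 -0.15 -11.7 0 0 0' 25; python3 - <<'E'
from h import *
s=grab_frame('side');print(telemetry.get_state()['force'],telemetry.get_state()['moment'])
cv2.imwrite('pics/s1.png',cv2.resize(s['pixels'][200:380,150:390,::-1],None,fx=3,fy=3,interpolation=cv2.INTER_CUBIC))
E
```

```text
t: 4.1
eef_pos: [0.5803, 0.1969, 0.1726]
ee_rot: [3.141, 0.0, 2.15]
force: [-0.4, 0.4, 1.0]
width: 0.0337
[-0.1478  1.9112  1.0458] [0.5085 0.3536 0.0062]
```

View pics/s1.png

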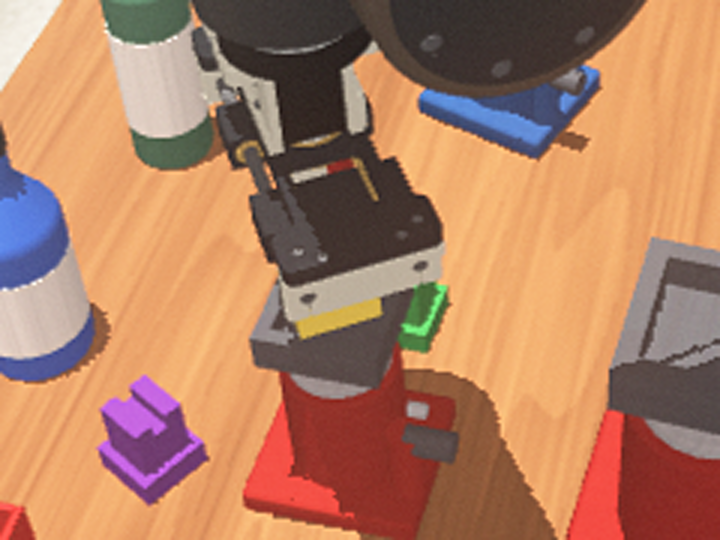

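The jaws hold the head at 33.7 mm. Next I turn with a light press to gauge the stiffness.

```bash
python3 -m inch '0 0 0 -0.1 0 0 -5;0 0 0 -0.2 0 0 -10;0 0 0 -0.2 0 0 -15;0 0 0 -0.2 0 0 -20'
```

```text
t: 4.65
eef_pos: [0.582, 0.1978, 0.1724]
ee_rot: [3.137, -0.0, 1.799]
force: [1.6, 2.5, 6.7]
width: 0.0337
```

```bash
python3 -m inch '0 -0.15 0 -0.4 0 0 -5;0 -0.15 0 -0.5 0 0 -10;0 -0.15 0 -0.5 0 0 -14.5;0 -0.15 0 -0.5 0 0 -14.5'
```

```text
t: 5.15
eef_pos: [0.5839, 0.1998, 0.1718]
ee_rot: [3.128, -0.004, 1.547]
force: [-1.2, 3.2, 17.2]
width: 0.0339
```

```bash
python3 -m inch '0 -0.2 -0.1 -0.3 0 0 0;0 -0.4 -0.2 -0.3 0 0 0;0 -0.4 -0.2 -0.4 0 0 0;0 -0.4 -0.2 -0.5 0 0 0'; python3 - <<'E'
from h import *
s=grab_frame('side');f=grab_frame('wrist');print(telemetry.get_state()['force'],telemetry.get_state()['moment'])
a=cv2.resize(s['pixels'][260:350,215:315,::-1],(500,450),interpolation=cv2.INTER_CUBIC)
w=f['pixels'][150:330,240:400,::-1];w=cv2.resize(w,(300,338))
o=np.zeros((450,800,3),np.uint8);o[:,:500]=a;o[:338,500:]=w
cv2.imwrite('pics/s2.png',o)
E
```

```text
t: 5.65
eef_pos: [0.5826, 0.1991, 0.1713]
ee_rot: [3.121, -0.007, 1.549]
force: [-6.7, 1.6, 22.9]
width: 0.0339
[-3.721   2.078  19.0617] [0.3472 1.0942 0.03  ]
```

View pics/s2.png

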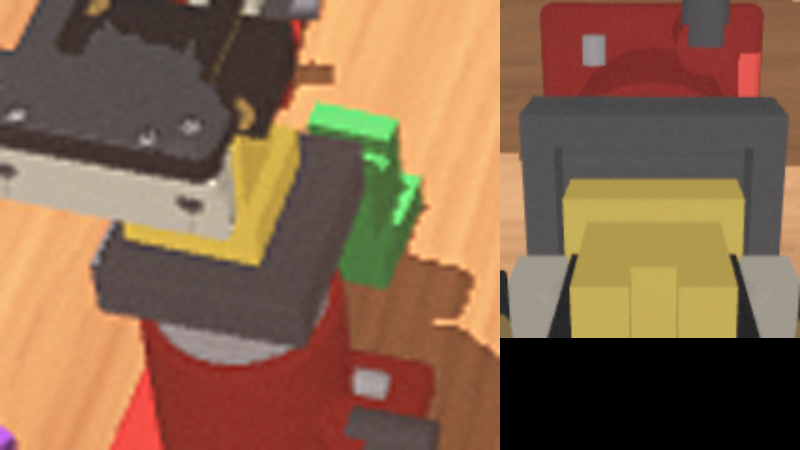

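The pad is square to the pocket but sits toward +x on the far rim (wrist crop: a wide gap on the near side, centred left to right). I'll ease the press, slide toward −x, then press again.

```bash
python3 -m inch '0 -0.2 0 0 0 0 0;0 -0.4 -0.1 0 0 0 0;0 -0.5 -0.1 -0.1 0 0 0;0 -0.6 -0.1 -0.3 0 0 0;0 -0.6 -0.1 -0.5 0 0 0'
```

```text
t: 6.38
eef_pos: [0.5763, 0.198, 0.1657]
ee_rot: [3.122, -0.007, 1.549]
force: [0.0, -0.1, -1.0]
width: 0.0336
```

```bash
python3 -m inch '0 0 0 -0.5 1 0 0;0 0 0 -0.9 1 0 0;0 0 0 -1.1 1 0 0;0 0 0 -1.2 1 0 0;0 0 0 -1.2 1 0 0'
```

```text
t: 7.0
eef_pos: [0.5775, 0.198, 0.1565]
ee_rot: [3.119, -0.025, 1.55]
force: [-4.5, -1.8, 15.5]
width: 0.0339
```

It has dropped the full 16 mm and the force now bears on the floor. I'll ease off, release and rise.

```bash
python3 -m inch '0 0 0 0 0 0 0;0.4 0 0 0 0 0 0;0.7 0 0 0 0 0 0;1 0 0 0 0 0 0;1 0 0 0.1 0 0 0;1 0 0 2 0 0 0;1 0 0 6 0 0 0;1 0 0 12 0 0 0;1 0 0 14 0 0 0'; python3 - <<'E'
from h import *
s=grab_frame('side');f=grab_frame('wrist')
a=cv2.resize(s['pixels'][240:340,215:315,::-1],(400,400),interpolation=cv2.INTER_CUBIC)
w=cv2.resize(f['pixels'][140:300,240:400,::-1],(400,400),interpolation=cv2.INTER_CUBIC)
cv2.imwrite('pics/s3.png',np.hstack([a,w]))
E
```

```text
t: 8.12
eef_pos: [0.5788, 0.1984, 0.3009]
ee_rot: [3.113, -0.027, 1.55]
force: [1.1, -0.1, -0.1]
width: 0.0873
```

View pics/s3.png

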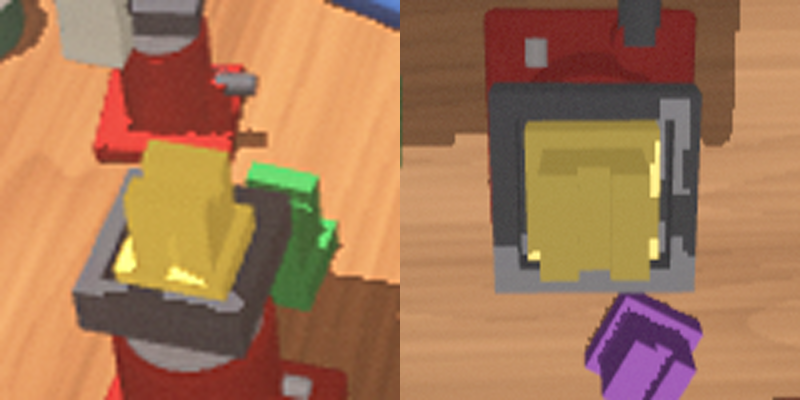

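The pad is square inside the pocket. I'll check its level and height by overlaying a seated model.

```bash
python3 - <<'E'
from h import *
from scipy.optimize import least_squares
out=[]
fs={c:grab_frame(c) for c in('side','wrist')}
for c,b in (('side',(215,240,100,100)),('wrist',(240,140,160,160))):
    f=fs[c];x,y,w,h=b;k=400/w
    im=cv2.resize(f['pixels'][y:y+h,x:x+w,::-1],(400,400),interpolation=cv2.INTER_CUBIC)
    for s,a,z,col in ((.072,-1.3,.149,(255,0,255)),(.046,-1.3,.151,(255,0,0)),(.034,-1.3,.189,(0,0,255))):
        cc=(.580,.1975) if s==.072 else (.579,.1985)
        p=(proj(f,sq(cc,s,a,z))-[x,y]+.5)*k
        cv2.polylines(im,[np.int32(p*16)],True,col,1,cv2.LINE_AA,4)
    out.append(im)
cv2.imwrite('pics/s4.png',np.hstack(out))
E
```

```text
(no output)
```

View pics/s4.png

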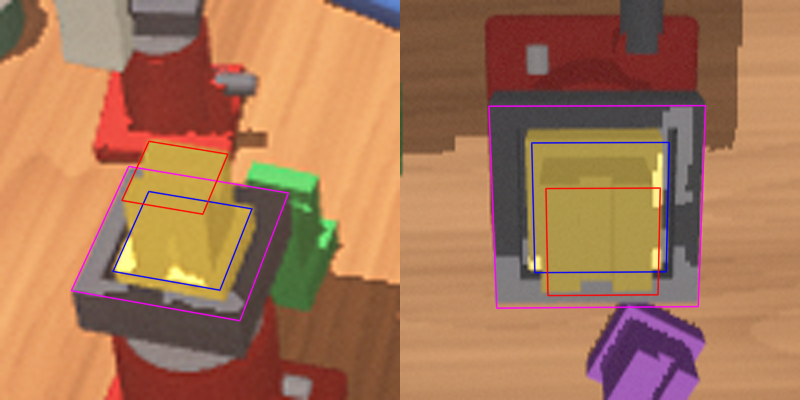

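```bash
python3 -c "
from station import arm,telemetry
print(telemetry.get_state()['t'],arm.job_done())"
```

```text
the job is handed in; nothing more can be done
8.325 None
```

The yellow pad on the red jack is now seated in its saddle, and I handed the job in at 8.3 s. I gripped its head, turned it about 34° clockwise while pressing lightly, and let go once it had dropped home.

- **Snag on the way:** after the turn the pad was square but still caught on the far (+x) rim. I eased the pressure, slid it about 6 mm toward −x and pressed again, and it dropped.
- **Seating:** the tool went down 16 mm (0.1724 to 0.1565 m), which is the pocket's full depth. It then met a firm push of about 15 N from the floor.
- **Forces:** the highest force in the readings, taken at the end of each move, was 23 N.
- **After release:** overlaying a model of the seated pad on the side and wrist pictures matched to about 1–2 mm, with the pad square and level. The small differences are within the camera calibration.
- **Tool tilt:** the tool had leaned about 2° while pressing. The pad itself showed no lean afterwards.
- **Other objects:** the gripper is open and about 11 cm clear above the pad. I did not touch the blue jack's pad, though I took no closing picture of it.

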